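# Inspect a check weight under the loupe on the balance

### The job

Check the large steel weight: set it gently, upright and centred on the balance pan without driving the pan down to its stop, and let go of it. Then take the loupe by its handle from its rest and hold it level, right side up, with the lens centred over the weight's knob and the lens rim at the height of the red focus pointer on the balance's post, touching neither weight nor balance. Finish while still holding the loupe there in the gripper; leave the pointer, the small brass weight, the bottle and the vial rack where they are.

Things in the scene. Friction and masses are not known exactly. Their poses are not given: they have to be found in the camera images.
- balance: White laboratory balance, fixed to the bench: housing 260 long (its x) x 190 wide x 55 mm high. Origin: centre of its underside, on the bench, directly below the pan's centre; its x axis points from the display end to the post end. A steel post, 8 mm thick, rises 115 mm from the origin along +x to 240 mm above the bench (base collar 22 mm wide).
- pan_top (a point): Centre of the upper face of the round steel pan (90 mm across, 4 mm thick, faint grey disc in the middle), 74 mm above the bench when empty; it moves down with the pan.
- pan (a joint): Sprung travel of the pan, m: 0 empty and up, grows as it is pushed down (about 900 N/m, preload about 0.5 N); the large weight alone settles it at about 0.0048; the stop is at 0.014, about 13 N.
- focus_mark (a point): Tip of the red pointer (4 mm thick, 10 mm wide) that sticks out from a red collar on the post towards the pan; the tip is 36 mm from the post's axis and 79 mm from the pan's axis. Its height, 165 to 220 mm above the bench, changes from start to start and is where the lens's mid-plane must be. z is up. The collar slides stiffly on the post.
- weight_mid (a point): The large steel check weight (500 g), loose, upright on the mat: cylinder 39 mm across and 48 mm high, on it a neck and a 24 mm knob, 64 mm high in all. The point is on its axis, 32 mm above its foot; z is its own up axis.
- weight_top (a point): Centre of the top of the large weight's knob, 64 mm above its foot.
- small_weight_mid (a point): Small brass weight (100 g), leave alone: 26 mm across, 38 mm high with its knob; the point is half-way up its axis. It stands on the mat, 110 mm from the large one; which is left or right varies.
- mat: Thin blue mat under the two weights, fixed, 90 x 190 x 3 mm; origin: centre of its underside.
- loupe_grip (a point): The loupe (90 g), loose, lying on its rest, at its grip point: middle of the thickness of the yellow handle, close to the centre of mass. Handle 16 wide, 20 high, 100 mm long: 65 mm behind this point and 35 mm in front. x points along the handle to the lens, z is up (its right side). At the start this point is 41 mm above the bench.
- lens (a point): Centre of the loupe's lens (mid-plane of its steel rim; rim 64 mm across, 10 mm thick): 78 mm ahead of the grip point along x and 5 mm lower. z is the lens's axis, up when the loupe is right side up; axes parallel to those of loupe_grip.
- rest: Grey loupe rest, fixed: plate 185 x 50 x 6 mm with two supports up to 31 mm, a 44 x 46 mm one under the lens and a 14 mm square one under the handle's end (55 mm behind the grip point); the handle is free on both sides between them. Origin: on the bench below the loupe's grip point.
- bottle: Amber bottle with blue cap, leave alone: 66 mm across, 130 mm high; origin: centre of its underside.
- vial_rack: Blue vial rack, leave alone: 70 x 120 mm, 45 mm high; origin: centre of its underside.
Mind the look-alikes: they are no part of the job. What is meant by the part that bears weight_mid is not purple, and is the larger of those in its own colour.

How it is judged:
By the outcome, as a careful person would: the job done as asked, in the order asked, and still so for the second after the job is handed in, while the arm keeps its last pose, push and grip.
It also fails if it takes over 54 s, if anything falls off the work surface, if the arm or the gripper's body presses on something with over 40 N, if the wrist force passes 120 N, or if a joint passes its speed limit or range.

### The arm

A 7-joint arm with a two-finger parallel gripper is mounted at the origin on the work surface. World frame = base frame: x ahead of the robot, y to its left, z up, the work surface at z = 0. Lengths are in mm, angles in rad, forces in N, time in s.
With the tool pointing down it reaches from about 400 to 875 mm from the base axis. Payload 4.4 kg.
Tool frame: the origin (TCP) lies at the very end of the fingers, on their centre line; the grasp point (between the pads) lies 19 mm behind it; y points along the fingers, x is the direction in which the jaws open and shut, and the axes are right-handed (so a half turn about y gives the same grasp; the last joint's range is limited). The gripper opens to 85 mm and grips with 20 to 120 N. Pads are 22 mm wide; open, the fingers measure 114 mm over their backs; the gripper's body (76 mm by 85 mm) begins 54 mm behind the grasp point. The pads swing forward as they close: fully open they stand 13 mm farther back than shut.
Start: joints at [-1.272, 0.628, 0.038, 1.517, -0.027, 0.996, -0.02], TCP at [231.873, 607.25, 231.313] pointing down, gripper open.
Joint ranges: [-3.06, 3.06], [-0.37, 2.12], [-1.25, 1.32], [0.18, 2.47], [-1.1, 4.24], [0.23, 1.98], [-2.94, 2.94]. Speed limits (rad/s): [2.57, 2.57, 3.14, 3.14, 3.14, 3.14, 3.14].

### API

Orientations are given as [roll, pitch, yaw] about the fixed x, y, z axes, in that order (R = Rz(yaw) Ry(pitch) Rx(roll)).
In Python, from cell import ctrl, get_image, nets gives the robot as it stands. The module is installed in compiled form; this text tells all that it offers.
- The arm moves only by the tool step_arm, never from a script. Its argument "moves" is text: rows parted by semicolons, each of 7 numbers parted by spaces: the shift along the tool's x, y, z normalised to -1 to 1, where 1 is 0.05 m, then the turn, a rotation vector about the tool's x, y, z normalised to -1 to 1, where 1 is 0.12 rad, then the opening, from 0 (shut) to 1 (fully open). A call has 1 to 20 rows; each row shifts and turns the commanded pose from where the row before left it, along the tool's axes as they then stand; what a row does not reach is not made up. A row lasts 1/10 s, in which the tool goes at most 50 mm and 8.59 degrees, less where a joint would pass 70% of its speed; a pose out of reach is approached as far as the arm can. A call with a number of a shift or a turn outside -1 to 1 is refused whole. A call with a gripper value outside its range is refused whole. The fingers move at their own pace and stop on an object; the grip force is fixed at half the most. Time passes only in rows, so rows that do not move let the fingers close. It gives the time, the measured TCP pose, the force and the opening at its end, in the units of the state.
- ctrl.read_state(): the state, without advancing time (a new reading comes with each control period).
- get_image(name): name is "scene" or "top" or "wrist"; returns a dict with "color" (480x640x3 uint8, blue, green, red), "vertical_fov" (degrees; the focal length in pixels is half the picture's height over the tangent of half this angle, whatever the lens; pixels are square), "cx", "cy" (the principal point, pixels), "k1" (the pictures are not rectified: a ray, as slopes to the right and down, at radius r is drawn at 1 + k1 r^2 times it, then the intrinsics apply), "R" (3x3) and "t" (3): a world point X has camera coordinates R X + t; the wrist camera has in their place "T_tool_cam" (4x4, takes a point from camera to tool coordinates, whose origin is the TCP and whose axes are the tool frame's). Camera axes: x right, y down, z forward; pixel columns grow to the right and rows downward; lengths in mm; the calibration is good to about 2 mm. A picture is of the moment at which its call begins: read the wrist's pose just before it. There is no depth.
- ctrl.finish_job(): hands the job in, once; it reports no verdict.
Trained networks look in a picture, given as the dict that the camera call returned (one of the last four; its "shot" number tells which), for a name from the list of things; names that differ only in an ending like _2 or _b are one class to them, and where a whole thing is asked for, a point or a joint stands for the part that bears it (a point fixed in the world has none). Each returns a list of dicts, best first, with "conf" (0 to 1); they miss things now and then, are a little off and sometimes report something else, mostly with a low value. They report only what shows in the picture. A call takes as long as a camera call. They do not tell look-alikes from the thing itself.
- nets.find_in(picture, target): "position" ([x, y, z] in mm, in world coordinates, good to about 4 mm: the middle of the surface that is visible of it).
- nets.cut_out(picture, target): "pixels" (480x640 bool, what is visible of it).
- nets.place_of(picture, target): "position" ([x, y, z] in mm, in world coordinates, good to about 4 mm: a listed point, or the origin of a listed thing).
The state is a dict: "clock": time; "qpos": joint angles; "qd": joint speeds; "tau": joint torques, N m; "eef_pos": TCP position; "tool_rot": TCP orientation; "force": force on the tool from outside, world axes, zero at the start; "torque": the same for the moment, N m; "width": finger opening in mm.
Only numpy, scipy, OpenCV 4.12 (cv2) and the standard library are available. Lean on these libraries where they do the work, as an engineer would, in place of code of your own. Each camera call takes 0.05 s, during which the arm holds its last target.

## Working session

There is one attempt and no reset: what is moved stays moved. The work goes in short steps, Python scripts to look and compute and a tool call to move; the robot and the scene stay as the last step left them, time stands still between calls to the robot, and variables do not carry over. Pictures are saved under pics/ and viewed, and the job is handed in when it is done.

Besides the shell and the picture viewer there is one more tool, called after ">>>" by a JSON object that holds its "name" and its "arguments". step_arm: Moves the arm, as the interface text tells. Scaled input: -1 to 1 covers 0.05 m each way for a shift and 0.12 rad each way for a turn. Its arguments: {"type":"object","properties":{"moves":{"type":"string"}},"required":["moves"]}

```bash
mkdir -p pics; cat > h.py <<'E'
import numpy as np, cv2
from cell import ctrl, get_image, nets
from scipy.spatial.transform import Rotation as Ro
def rot(s): return Ro.from_euler('xyz',s['tool_rot']).as_matrix()
def campose(p,s=None):
    if 'R' in p and p['R'] is not None: return np.array(p['R']),np.array(p['t'])
    T=np.eye(4);T[:3,:3]=rot(s);T[:3,3]=s['eef_pos']
    C=np.linalg.inv(T@np.array(p['T_tool_cam']));return C[:3,:3],C[:3,3]
def f(p): return 240/np.tan(np.radians(p['vertical_fov'])/2)
def proj(p,X,s=None):
    R,t=campose(p,s);c=R@np.array(X,float)+t;x=c[:2]/c[2];r2=x@x
    return x*(1+p['k1']*r2)*f(p)+[p['cx'],p['cy']]
def ray(p,uv,s=None):
    R,t=campose(p,s);d=(np.array(uv,float)-[p['cx'],p['cy']])/f(p);x=d.copy()
    for _ in range(20): x=d/(1+p['k1']*(x@x))
    v=R.T@np.array([*x,1]);return -R.T@t,v/np.linalg.norm(v)
def atz(p,uv,z,s=None):
    o,v=ray(p,uv,s);return o+v*(z-o[2])/v[2]
def tri(rays):
    A=0;b=0
    for o,v in rays:
        P=np.eye(3)-np.outer(v,v);A=A+P;b=b+P@o
    X=np.linalg.solve(A,b);return X,[np.linalg.norm((np.eye(3)-np.outer(v,v))@(X-o)) for o,v in rays]
E
python3 - <<'E'
from h import *
s=ctrl.read_state();print({k:np.round(v,3).tolist() for k,v in s.items()});
for n in ['scene','top','wrist']:
    p=get_image(n);cv2.imwrite(f'pics/{n}0.png',p['color']);print(n,{k:(np.round(v,4).tolist()) for k,v in p.items() if k!='color'})
    for t in ['balance','pan_top','focus_mark','weight_mid','weight_top','small_weight_mid','mat','loupe_grip','lens','rest','bottle','vial_rack']:
        r=nets.place_of(p,t);print(t,[(np.round(q['position']).tolist(),round(q['conf'],2)) for q in r[:4]])
E
```

```text
{'clock': 0.0, 'qpos': [-1.272, 0.629, 0.038, 1.518, -0.027, 0.996, -0.02], 'qd': [0.0, -0.0, -0.001, 0.0, -0.0, 0.002, -0.0], 'tau': [-0.0, -56.339, 1.227, -19.343, 0.011, 0.011, -0.0], 'eef_pos': [231.63, 606.657, 230.416], 'tool_rot': [-1.571, 0.002, 1.206], 'force': [-0.415, -0.912, 0.534], 'torque': [0.023, -0.017, -0.007], 'width': 85.228}
scene {'vertical_fov': 51.0247, 'cx': 328.354, 'cy': 235.4584, 'k1': -0.0539, 'R': [[0.5993, 0.8003, -0.0165], [0.452, -0.3554, -0.8181], [-0.6607, 0.4829, -0.5748]], 't': [-348.9328, -172.3102, 1404.4243], 'shot': 1}
balance [([605.0, 37.0, 3.0], 0.58), ([472.0, 280.0, 3.0], 0.56)]
pan_top [([604.0, 36.0, 72.0], 0.83), ([684.0, 47.0, 165.0], 0.28)]
focus_mark [([687.0, 47.0, 166.0], 0.73)]
weight_mid [([528.0, -232.0, 38.0], 0.83), ([519.0, -132.0, 30.0], 0.65)]
weight_top [([525.0, -236.0, 68.0], 0.9), ([520.0, -121.0, 63.0], 0.9), ([617.0, -247.0, 49.0], 0.74), ([706.0, -256.0, -1.0], 0.31)]
small_weight_mid [([476.0, -339.0, 19.0], 0.7)]
mat [([504.0, -288.0, -1.0], 0.67)]
loupe_grip [([477.0, 275.0, 41.0], 0.89)]
lens [([548.0, 246.0, 37
[... 739 characters left out ...]
 66.0], 0.71), ([614.0, -248.0, 48.0], 0.62), ([520.0, -129.0, 63.0], 0.59)]
small_weight_mid [([478.0, -339.0, 27.0], 0.56)]
mat []
loupe_grip [([474.0, 274.0, 42.0], 0.87)]
lens [([550.0, 249.0, 36.0], 0.75)]
rest [([474.0, 285.0, 5.0], 0.73)]
bottle [([697.0, 251.0, -1.0], 0.85)]
vial_rack [([704.0, -254.0, 1.0], 0.91)]
wrist {'vertical_fov': 60.2828, 'cx': 319.9313, 'cy': 246.1705, 'k1': -0.0395, 'T_tool_cam': [[1.0, 0.0014, -0.0, -0.155], [0.0005, -0.3199, 0.9475, -141.9903], [0.0014, -0.9475, -0.3199, 82.2673], [0.0, 0.0, 0.0, 1.0]], 'shot': 3}
balance []
pan_top []
focus_mark []
weight_mid []
weight_top []
small_weight_mid []
mat []
loupe_grip []
lens []
rest []
bottle []
vial_rack []
```

View pics/scene0.png

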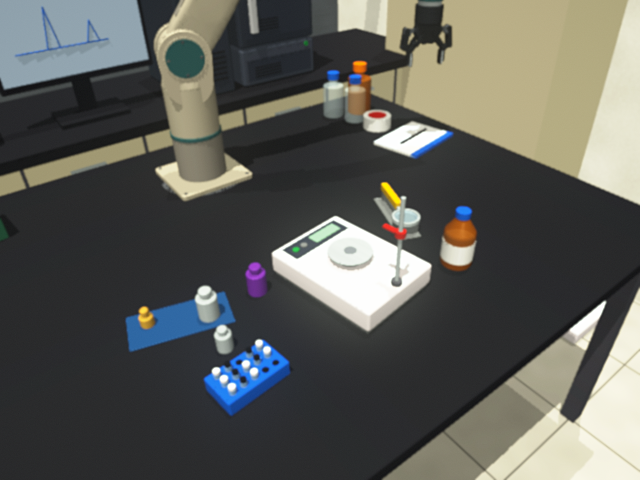

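View pics/top0.png

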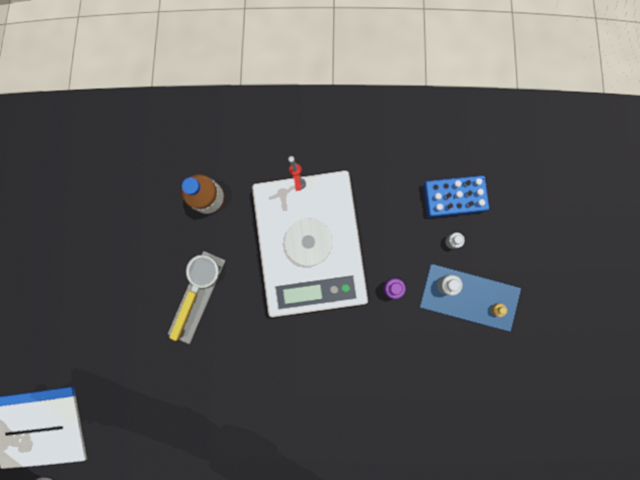

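```bash
python3 - <<'E'
from h import *
a=cv2.imread('pics/scene0.png')
t=cv2.imread('pics/top0.png')
p=get_image('scene');q=get_image('top')
for X in ([528,-235,35],[520,-129,35],[617,-248,25],[478,-339,20]): print(X,proj(p,X),proj(q,X))
def crop(p,im):
    c=[proj(p,X) for X in ([528,-235,35],[520,-129,35],[617,-248,25],[478,-339,20])]
    c=np.array(c);lo=(c.min(0)-40).clip(0).astype(int);hi=(c.max(0)+40).astype(int)
    k=im[lo[1]:hi[1],lo[0]:hi[0]];print(lo,hi);s=min(790/k.shape[1],590/k.shape[0]);return cv2.resize(k,None,fx=s,fy=s,interpolation=2)
cv2.imwrite('pics/c1.png',crop(p,a));cv2.imwrite('pics/c2.png',crop(q,t))
E
```

```text
[528, -235, 35] [208.22708352 301.32236928] [450.10372937 284.71522794]
[520, -129, 35] [255.94530953 276.49011642] [395.55963914 288.20830457]
[617, -248, 25] [225.03894687 336.59456631] [455.19249499 239.54950406]
[478, -339, 20] [146.01059365 316.17079719] [500.28327836 310.5513202 ]
[106 236] [295 376]
[355 199] [540 350]
```

View pics/c1.png

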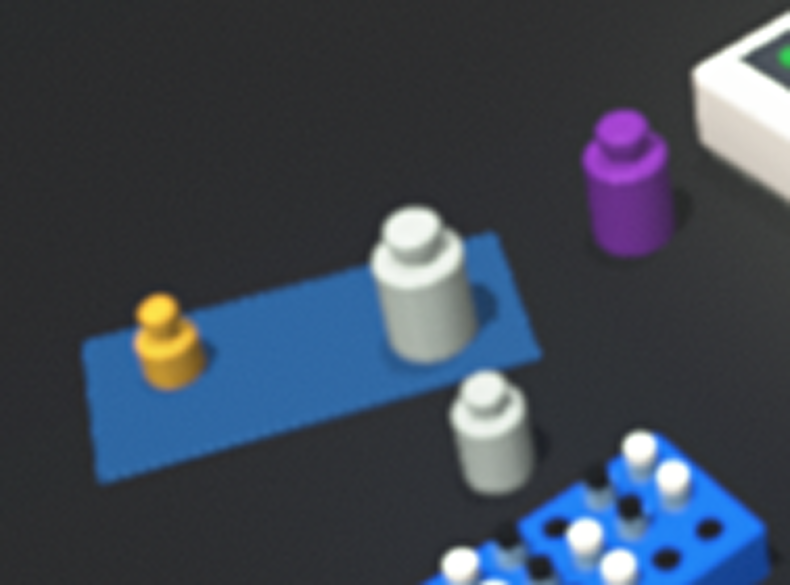

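```bash
python3 - <<'E'
from h import *
p=get_image('scene');q=get_image('top')
# refine: circles of top of knob, lens, pan via cut_out masks
for n in ['weight_top','lens','pan_top','focus_mark','loupe_grip']:
  for im,nm in ((p,'s'),(q,'t')):
    for r in nets.cut_out(im,n)[:4]:
        m=r['pixels'];ys,xs=np.nonzero(m)
        print(n,nm,round(r['conf'],2),len(xs),xs.min(),xs.max(),ys.min(),ys.max(),xs.mean().round(1),ys.mean().round(1))
for im,nm in ((p,'s'),(q,'t')):
    c=im['color'];h=cv2.cvtColor(c,cv2.COLOR_BGR2HSV)
    m=((h[...,0]>18)&(h[...,0]<32)&(h[...,1]>150)&(h[...,2]>90)).astype(np.uint8)
    n,l,st,ce=cv2.connectedComponentsWithStats(m)
    for i in range(1,n):
        if st[i,4]>60:
            pts=np.argwhere(l==i)[:,::-1].astype(np.float32); print(nm,'yellow',st[i],cv2.minAreaRect(pts),cv2.boxPoints(cv2.minAreaRect(pts)).tolist())
    big=cv2.resize(c[220:360,160:320] if nm=='t' else c[160:300,260:440],None,fx=4.3,fy=4.3,interpolation=2);cv2.imwrite(f'pics/b{nm}.png',big)
    big=cv2.resize(c[140:320,240:380] if nm=='t' else c[180:260,370:440],None,fx=4 if nm=='t' else 7,fy=4 if nm=='t' else 7,interpolation=2)[:600];cv2.imwrite(f'pics/d{nm}.png',big)
E
```

```text
weight_top s 0.94 703 195 219 286 322 207.1 304.6
weight_top s 0.93 557 246 266 263 297 255.8 280.9
weight_top s 0.82 434 214 232 325 353 223.0 338.9
weight_top t 0.95 367 383 405 279 298 393.7 288.2
weight_top t 0.79 405 437 462 275 294 449.6 284.7
weight_top t 0.79 218 446 463 233 248 454.5 240.3
weight_top t 0.7 2235 424 488 176 217 455.4 196.2
lens s 0.75 607 381 419 183 226 399.9 208.0
lens s 0.33 3382 205 288 341 413 246.0 376.4
lens s 0.19 480 375 419 194 238 393.3 215.2
lens t 0.71 1414 169 218 255 340 194.8 288.6
pan_top s 0.82 1056 327 372 237 265 350.1 251.2
pan_top t 0.67 1820 284 331 218 265 307.4 241.6
pan_top t 0.28 1050 169 224 251 341 197.9 303.4
focus_mark s 0.75 199 382 406 224 239 395.2 231.4
focus_mark t 0.58 156 289 300 166 189 295.6 176.3
focus_mark t 0.48 415 437 462 276 294 449.3 284.8
loupe_grip s 0.6 513 382 419 184 226 400.7 208.5
loupe_grip s 0.41 3495 205 290 340 414 246.4 376.3
loupe_grip t 0.89 1416 170 218 255 339 195.0 287.7
s yellow [381 182  20  26 256] ((390.21002197265625, 193.72303771972656), (28.595436096191406, 9.694400787353516), 52.4314079284668) [[377.6505432128906, 185.345703125], [385.3345642089844, 179.4349365234375], [402.7695007324219, 202.10037231445312], [395.0854797363281, 208.01113891601562]]
s yellow [139 306  15  22 232] ((145.4000244140625, 316.7000427246094), (21.187259674072266, 12.965337753295898), 71.56504821777344) [[135.9000244140625, 308.7000427246094], [148.20001220703125, 304.6000671386719], [154.9000244140625, 324.7000427246094], [142.60003662109375, 328.8000183105469]]
t yellow [170 292  26  49 258] ((182.96878051757812, 315.987060546875), (8.62910270690918, 50.9184684753418), 22.520565032958984) [[169.2319793701172, 337.852294921875], [188.73451232910156, 290.8167724609375], [196.70558166503906, 294.121826171875], [177.2030487060547, 341.1573486328125]]
```

The candidates for the weight in the scene picture are the large grey one on the mat (208,302), a smaller grey one off the mat (224,339) and a purple one (256,278). The grey one on the mat is the target: it isn't purple, it is the larger of the two greys, and it stands about 112 mm from the brass weight. The enlarged crop confirms this.

View pics/bt.png

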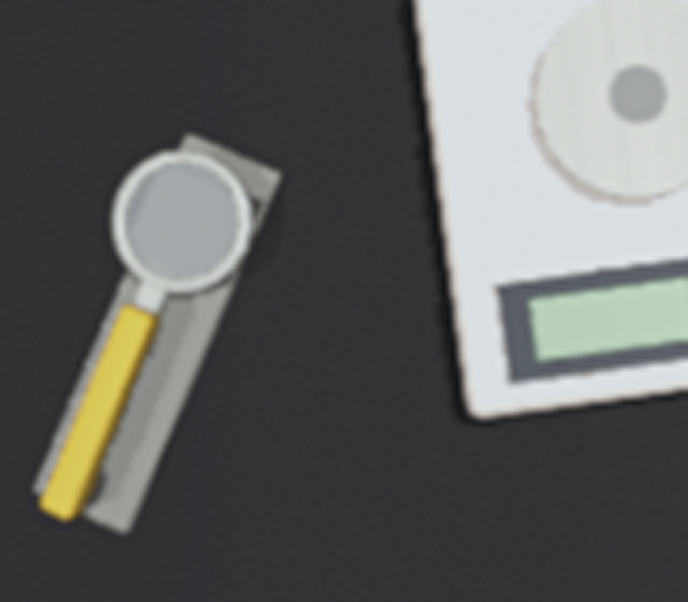

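View pics/bs.png

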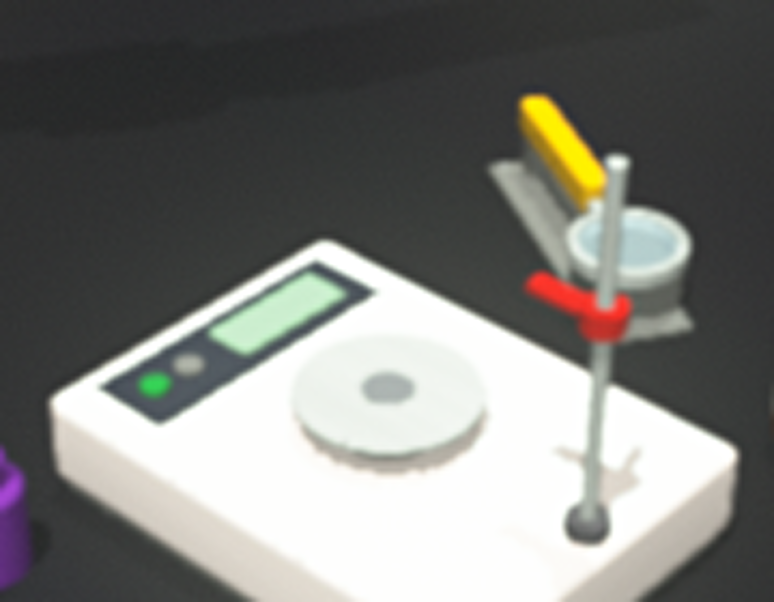

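View pics/dt.png

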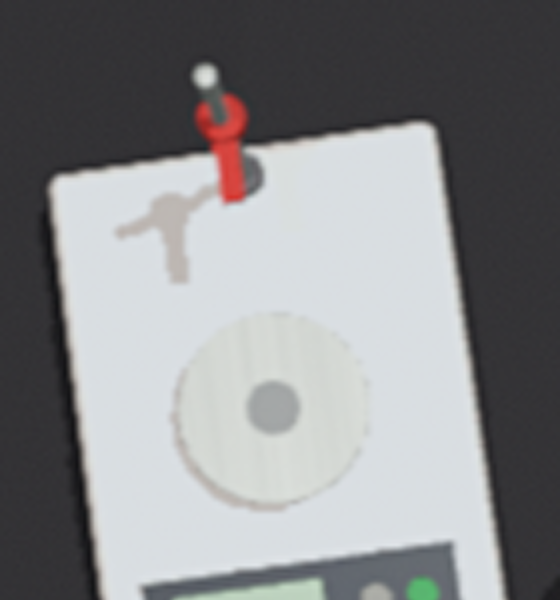

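View pics/c2.png

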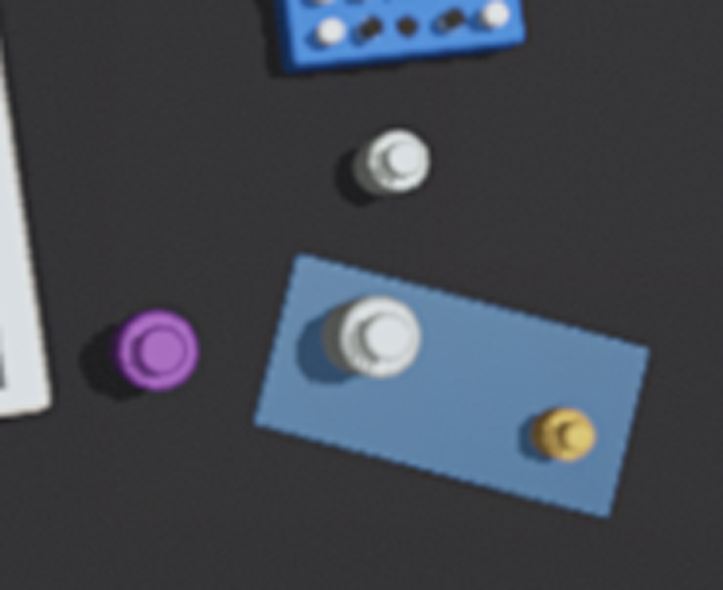

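```bash
python3 - <<'E'
from h import *
p=get_image('scene');q=get_image('top')
T=lambda n,a,b:print(n,[np.round(x,1).tolist() for x in tri([ray(p,a),ray(q,b)])])
T('pan',(350.2,250),(308.25,241.75))
T('tip',(383.5,225.6),(298,189.2))
T('posttop',(403.7,197.7),(291.2,158.7))
T('lens',(406.5,217),(202.3,271.6))
print(atz(q,(308.25,241.75),74),atz(p,(350.2,250),74),'lens z41',atz(q,(202.3,271.6),41),'handle',atz(q,(192.1,291.9),51),atz(q,(174.,339.8),51))
# scene knob: crop (411,226)/4.18
T('knob',(106+411/4.18,236+226/4.18),(452.6,285))
s=590/151
E
```

```text
pan [[604.3, 38.8, 71.7], [0.4, 0.4]]
tip [[683.9, 50.4, 166.9], [1.9, 1.9]]
posttop [[718.6, 57.0, 237.2], [0.3, 0.3]]
lens [[545.9, 250.4, 33.6], [0.2, 0.2]]
[604.33946344  38.97518809  74.        ] [606.46158521  36.49332114  74.        ] lens z41 [545.6309497  248.01263172  41.        ] handle [505.81671063 263.88947503  51.        ] [412.57284984 296.99662727  51.        ]
knob [[526.6, -235.3, 61.5], [2.1, 2.1]]
```

```bash
cat >> h.py <<'E'
def need(tgt,yaw=None):
    s=ctrl.read_state();R=rot(s);d=R.T@(np.array(tgt)-s['eef_pos'])
    print('pos',np.round(s['eef_pos'],1),'rpy',np.round(s['tool_rot'],3),'q',np.round(s['qpos'],2),'shift units',np.round(d/50,3),'|mm|',np.linalg.norm(d).round(1))
    if yaw is not None:
        G=Ro.from_euler('xyz',[-np.pi/2,0,yaw]).as_matrix();print('turn units',np.round(Ro.from_matrix(R.T@G).as_rotvec()/.12,3))
E
python3 -c "
from h import *
need([460,277,230],1.23)"
```

```text
pos [231.9 607.2 231.3] rpy [-1.571  0.     1.206] q [-1.27  0.63  0.04  1.52 -0.03  1.   -0.02] shift units [-4.542  0.026 -6.618] |mm| 401.4
turn units [-0.  -0.2 -0. ]
```

>>> {"name": "step_arm", "arguments": {"moves": "-0.45 0 -0.66 0 -0.02 0 1;-0.45 0 -0.66 0 -0.02 0 1;-0.45 0 -0.66 0 -0.02 0 1;-0.45 0 -0.66 0 -0.02 0 1;-0.45 0 -0.66 0 -0.02 0 1;-0.45 0 -0.66 0 -0.02 0 1;-0.45 0 -0.66 0 -0.02 0 1;-0.45 0 -0.66 0 -0.02 0 1;-0.45 0 -0.66 0 -0.02 0 1;-0.45 0 -0.66 0 -0.02 0 1;0 0 0 0 0 0 1;0 0 0 0 0 0 1"}}

```text
clock: 3.95
eef_pos: [464.0, 280.9, 231.4]
tool_rot: [-1.571, -0.0, 1.227]
force: [-0.8, 1.1, -0.6]
width: 85.3
```

```bash
python3 - <<'E'
from h import *
s=ctrl.read_state();p=get_image('wrist');cv2.imwrite('pics/w1.png',p['color']);np.save('w1.npy',[s,{k:v for k,v in p.items()}],allow_pickle=True)
need([533,-80,230],1.23)
for X in ([473.9,275.2,51],[546,249,41],[505.8,263.9,51],[412.6,297,51]): print(proj(p,X,s))
E
```

```text
pos [463.2 282.3 231.4] rpy [-1.57e+00 -1.00e-03  1.23e+00] q [-0.63  0.47  0.04  1.82 -0.03  0.85  0.66] shift units [-6.361  0.021 -3.739] |mm| 368.9
turn units [-0.004 -0.002  0.005]
[317.62990815 228.22164591]
[317.3110322  307.57317157]
[317.77721576 267.06431136]
[317.4299701  146.25972883]
```

View pics/w1.png

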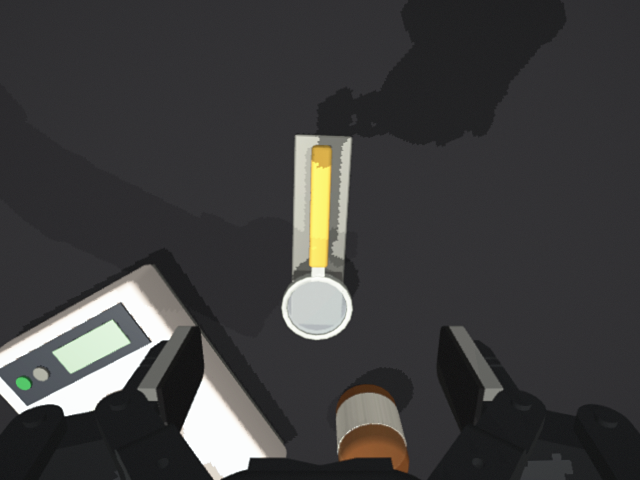

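```bash
python3 -c "
from h import *
s,p=np.load('w1.npy',allow_pickle=True)
a=atz(p,(318.8,267),51,s);b=atz(p,(321.8,147),51,s);l=atz(p,(317,307.5),41,s);d=a-b;print(a,b,l,np.arctan2(d[1],d[0]), np.arctan2(*(l-b)[1::-1]),np.linalg.norm(d))
need([515,-231,220])"
```

```text
[506.03297135 264.72648549  51.        ] [414.24063857 299.95466211  51.        ] [545.83812209 248.76254287  41.        ] -0.3664469916059191 -0.37099240786472165 98.32017486280697
pos [463.2 282.3 231.4] rpy [-1.57e+00 -1.00e-03  1.23e+00] q [-0.63  0.47  0.04  1.82 -0.03  0.85  0.66] shift units [-9.328  0.219 -4.409] |mm| 516.0
```

>>> {"name": "step_arm", "arguments": {"moves": "-0.78 0.02 -0.37 0 0 0 1;-0.78 0.02 -0.37 0 0 0 1;-0.78 0.02 -0.37 0 0 0 1;-0.78 0.02 -0.37 0 0 0 1;-0.78 0.02 -0.37 0 0 0 1;-0.78 0.02 -0.37 0 0 0 1;-0.78 0.02 -0.37 0 0 0 1;-0.78 0.02 -0.37 0 0 0 1;-0.78 0.02 -0.37 0 0 0 1;-0.78 0.02 -0.37 0 0 0 1;-0.78 0.02 -0.37 0 0 0 1;-0.75 0 -0.35 0 0 0 1;0 0 0 0 0 0 1;0 0 0 0 0 0 1"}}

```text
clock: 5.4
eef_pos: [516.2, -231.0, 220.0]
tool_rot: [-1.57, -0.001, 1.23]
force: [0.2, 1.0, -0.1]
width: 85.2
```

```bash
python3 - <<'E'
from h import *
s=ctrl.read_state();p=get_image('wrist');cv2.imwrite('pics/w2.png',p['color']);np.save('w2.npy',[s,{k:v for k,v in p.items()}],allow_pickle=True)
need([526.7,-235.4,120],1.23)
for X in ([526.7,-235.4,67],[526.7,-235.4,51],[478,-339,40]): print(proj(p,X,s))
E
```

```text
pos [ 516.3 -229.6  220. ] rpy [-1.570e+00 -1.000e-03  1.232e+00] q [ 0.32  0.52  0.08  1.77 -0.05  0.85  1.65] shift units [-0.043  2.    -0.237] |mm| 100.7
turn units [-0.007  0.019  0.012]
[319.11369103 238.79358306]
[319.1441377  232.63158524]
[177.78615796 215.17204231]
```

View pics/w2.png

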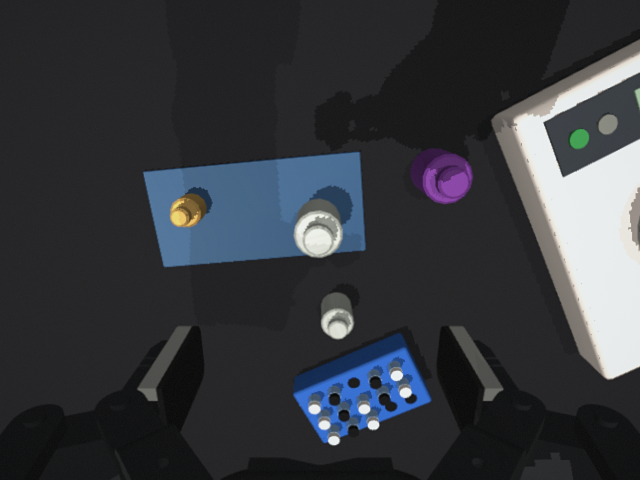

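The knob top is at pixel (317,239), against a prediction of (319,239), so the position holds. I'll go down to z≈120 and check again.

>>> {"name": "step_arm", "arguments": {"moves": "-0.02 0.5 -0.06 0 0 0 1;-0.02 0.5 -0.06 0 0 0 1;-0.01 0.5 -0.06 0 0 0 1;-0.01 0.5 -0.06 0 0 0 1;0 0 0 0 0 0 1;0 0 0 0 0 0 1"}}

```text
clock: 6.05
eef_pos: [526.5, -236.5, 120.5]
tool_rot: [-1.57, -0.001, 1.233]
force: [-0.1, 0.2, -0.4]
width: 85.4
```

```bash
python3 - <<'E'
from h import *
s=ctrl.read_state();p=get_image('wrist');cv2.imwrite('pics/w3.png',p['color']);np.save('w3.npy',[s,{k:v for k,v in p.items()}],allow_pickle=True)
need([526.3,-236.2,20],1.23)
print({k:np.round(s[k],2) for k in ('force','width')})
for X in ([526.3,-236.2,67],[526.3,-236.2,51]): print(proj(p,X,s))
E
```

```text
pos [ 527.  -237.3  121.3] rpy [-1.572e+00 -1.000e-03  1.232e+00] q [ 0.33  0.67  0.06  1.83 -0.07  0.65  1.67] shift units [0.015 2.026 0.022] |mm| 101.3
turn units [0.009 0.017 0.004]
{'force': array([-0.07,  0.23, -0.44]), 'width': np.float64(85.39)}
[320.63042508 275.85040689]
[320.57124717 264.55925956]
```

View pics/w3.png

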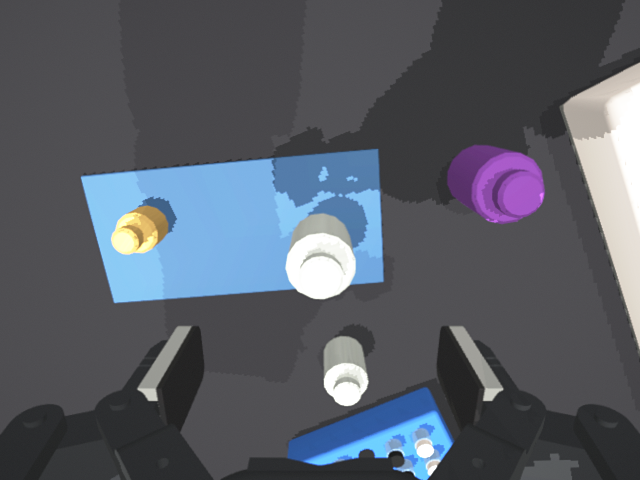

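>>> {"name": "step_arm", "arguments": {"moves": "0 0.5 0.01 0 0 0 1;0 0.5 0.01 0 0 0 1;0 0.5 0 0 0 0 1;0 0.4 0 0 0 0 1;0 0.22 0 0 0 0 1;0 0 0 0 0 0 1;0 0 0 0 0 0 0.3;0 0 0 0 0 0 0;0 0 0 0 0 0 0;0 0 0 0 0 0 0;0 0 0 0 0 0 0;0 0 0 0 0 0 0;0 0 0 0 0 0 0;0 0 0 0 0 0 0"}}

```text
clock: 7.5
eef_pos: [526.0, -238.0, 15.7]
tool_rot: [-1.573, -0.001, 1.23]
force: [-0.0, 1.7, 6.5]
width: 37.7
```

```bash
python3 - <<'E'
from h import *
s=ctrl.read_state();print({k:np.round(s[k],2) for k in ('force','width','torque')})
need([526.3,-236.2,20],1.23)
E
```

```text
{'force': array([-0.  ,  1.73,  6.52]), 'width': np.float64(37.71), 'torque': array([ 0.31,  0.13, -0.05])}
pos [ 526.  -238.    15.7] rpy [-1.573e+00 -1.000e-03  1.230e+00] q [ 0.35  0.84  0.04  1.87 -0.08  0.44  1.68] shift units [ 0.036 -0.086  0.007] |mm| 4.7
turn units [0.015 0.002 0.005]
```

>>> {"name": "step_arm", "arguments": {"moves": "0 -0.15 0 0 0 0 0;0 -0.35 0 0 0 0 0;0 -0.6 0 0 0 0 0;0 -0.7 0 0 0 0 0;0 -0.7 0 0 0 0 0;0 -0.5 0 0 0 0 0;0 0 0 0 0 0 0;0 0 0 0 0 0 0"}}

```text
clock: 8.3
eef_pos: [524.4, -238.0, 163.9]
tool_rot: [-1.57, -0.0, 1.23]
force: [-0.5, -0.1, -4.3]
width: 37.6
```

```bash
python3 - <<'E'
from h import *
s=ctrl.read_state();p=get_image('wrist');cv2.imwrite('pics/w4.png',p['color']);
print({k:np.round(s[k],2) for k in ('force','width','torque')})
need([605,38,165],1.23)
E
```

```text
{'force': array([-0.46, -0.1 , -4.31]), 'width': np.float64(37.61), 'torque': array([0.03, 0.06, 0.  ])}
pos [ 523.8 -237.6  162.9] rpy [-1.568 -0.     1.23 ] q [ 0.33  0.61  0.07  1.8  -0.06  0.74  1.67] shift units [ 5.739 -0.039  0.311] |mm| 287.4
turn units [-0.026  0.     0.001]
```

View pics/w4.png

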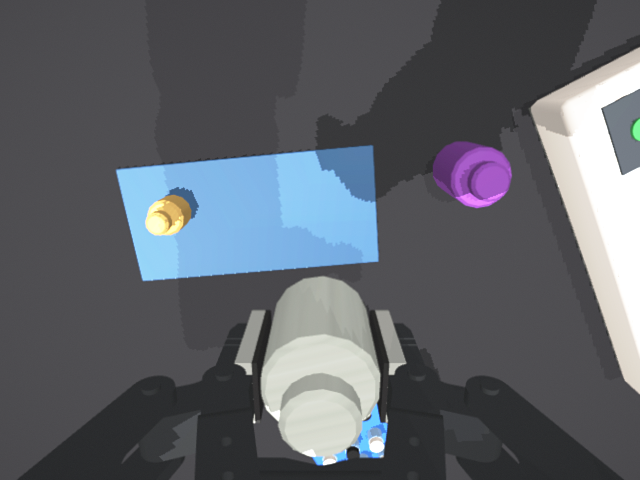

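```bash
python3 - <<'E'
from h import *
s=ctrl.read_state();p=get_image('wrist')
for z in (0,): print(proj(p,s['eef_pos']+rot(s)@np.array([0,-51.3,z]),s),'bottom',proj(p,s['eef_pos']+rot(s)@np.array([0,12.7,z]),s))
c=p['color'][260:480,220:420];cv2.imwrite('pics/w5.png',cv2.resize(c,None,fx=2.7,fy=2.7))
m=cv2.imread('pics/w5.png')
T=np.array(p['T_tool_cam'])
def pr(P):
    c=np.linalg.inv(T)@np.array([*P,1]);x=c[:2]/c[2];x=x*(1+p['k1']*(x@x))*f(p)+[p['cx'],p['cy']];return ((x-[220,260])*2.7).astype(int)
a=np.linspace(0,2*np.pi,60)
for h,r,c in ((-51.3,12,(0,0,255)),(-35.3,19.5,(0,255,0)),(12.7,19.5,(255,0,0))):
    cv2.polylines(m,[np.array([pr((r*np.cos(t),h,r*np.sin(t))) for t in a])],True,c,1)
cv2.imwrite('pics/w5.png',m)
E
```

```text
[320.25434675 425.04248677] bottom [320.21423801 314.16485593]
```

View pics/w5.png

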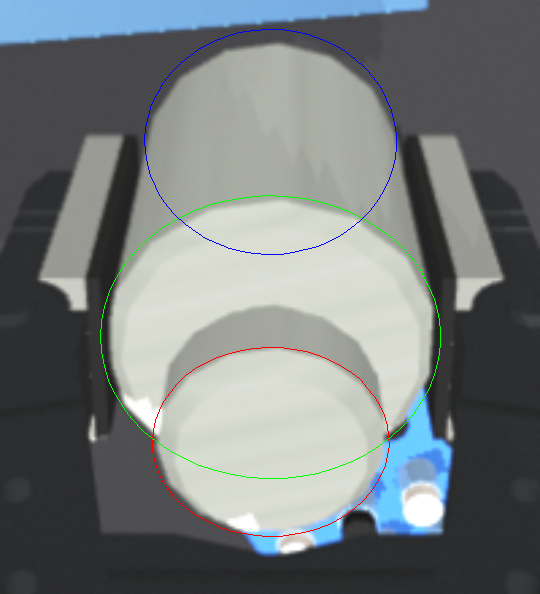

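```bash
python3 - <<'E'
from h import *
need([604.5,38.5,160],1.23)
E
```

```text
pos [ 523.6 -237.6  162.5] rpy [-1.567 -0.     1.23 ] q [ 0.33  0.61  0.07  1.8  -0.06  0.74  1.67] shift units [5.745 0.052 0.32 ] |mm| 287.7
turn units [-0.033 -0.     0.001]
```

>>> {"name": "step_arm", "arguments": {"moves": "0.3 0 0.02 0 0 0 0;0.6 0 0.04 0 0 0 0;0.6 0 0.03 0 0 0 0;0.6 0 0.03 0 0 0 0;0.6 0 0.03 0 0 0 0;0.6 0 0.03 0 0 0 0;0.6 0 0.03 0 0 0 0;0.6 0 0.03 0 0 0 0;0.6 0 0.03 0 0 0 0;0.6 0 0.02 0 0 0 0;0.45 0 0.02 0 0 0 0;0.2 0 0 0 0 0 0;0 0 0 0 0 0 0;0 0 0 0 0 0 0;0 0 0 0 0 0 0"}}

```text
clock: 9.9
eef_pos: [616.1, 63.8, 164.0]
tool_rot: [-1.57, 0.002, 1.227]
force: [1.0, -0.1, -4.2]
width: 37.3
```

```bash
python3 - <<'E'
from h import *
s=ctrl.read_state();p=get_image('wrist');np.save('w6.npy',[s,p],allow_pickle=True)
m=p['color'].copy();a=np.linspace(0,2*np.pi,80)
P=[np.round(proj(p,(604.5+45*np.cos(t),38.5+45*np.sin(t),74),s)).astype(int) for t in a]
cv2.polylines(m,[np.array(P)],True,(0,0,255),1);cv2.imwrite('pics/w6.png',m)
print({k:np.round(s[k],2) for k in ('force','width','torque')})
need([604.5,38.5,100],1.23)
E
```

```text
{'force': array([ 0.95, -0.12, -4.22]), 'width': np.float64(37.31), 'torque': array([-0.02,  0.03, -0.06])}
pos [616.2  64.  164.2] rpy [-1.571e+00  1.000e-03  1.227e+00] q [-0.21  0.66  0.11  1.68 -0.09  0.81  1.16] shift units [-0.558  1.285  0.049] |mm| 70.1
turn units [-0.002 -0.022 -0.011]
```

View pics/w6.png

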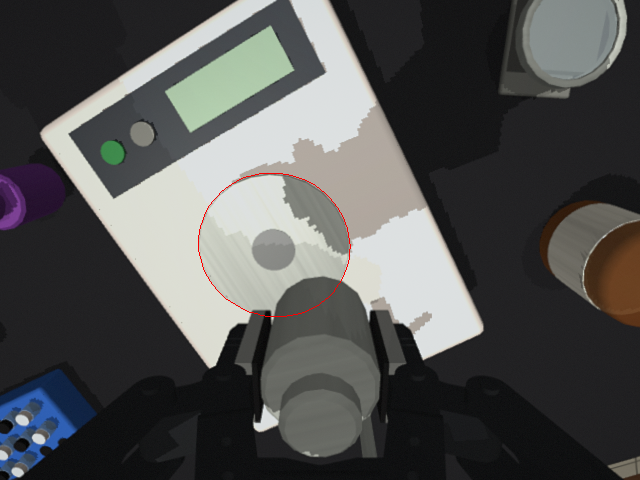

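```bash
python3 - <<'E'
from h import *
s,p=np.load('w6.npy',allow_pickle=True)
c=p['color'][160:330,180:380];cv2.imwrite('pics/w7.png',cv2.resize(c,None,fx=3.5,fy=3.5,interpolation=2))
print(proj(p,(604.5,38.5,74),s),atz(p,(273.3,249.3),74,s))
E
```

```text
[273.79111944 248.60715205] [604.80724293  38.06378867  74.        ]
```

View pics/w7.png

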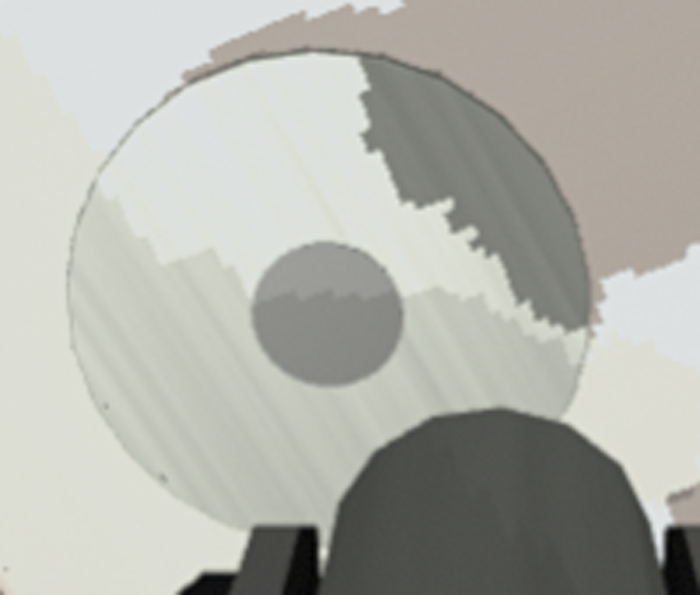

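>>> {"name": "step_arm", "arguments": {"moves": "-0.3 0 0.02 0 0 0 0;-0.26 0.2 0.02 0 0 0 0;0 0.4 0 0 0 0 0;0 0.4 0 0 0 0 0;0 0.2 0 0 0 0 0;0 0 0 0 0 0 0;0 0 0 0 0 0 0;0 0 0 0 0 0 0"}}

```text
clock: 10.75
eef_pos: [606.3, 40.2, 105.4]
tool_rot: [-1.573, -0.001, 1.23]
force: [-0.6, -0.1, -4.8]
width: 37.1
```

```bash
python3 - <<'E'
from h import *
s=ctrl.read_state();print({k:np.round(s[k],2) for k in ('force','width','torque')})
need([604.8,38.1,90],1.23)
p=get_image('scene');cv2.imwrite('pics/s8.png',cv2.resize(p['color'][150:300,270:450],None,fx=4,fy=4,interpolation=2))
E
```

```text
{'force': array([-0.62, -0.09, -4.77]), 'width': np.float64(37.07), 'torque': array([0.02, 0.04, 0.02])}
pos [606.3  40.2 105.4] rpy [-1.573e+00 -1.000e-03  1.230e+00] q [-0.17  0.73  0.09  1.75 -0.1   0.66  1.2 ] shift units [-0.051  0.308  0.014] |mm| 15.6
turn units [ 0.016 -0.002  0.006]
```

View pics/s8.png

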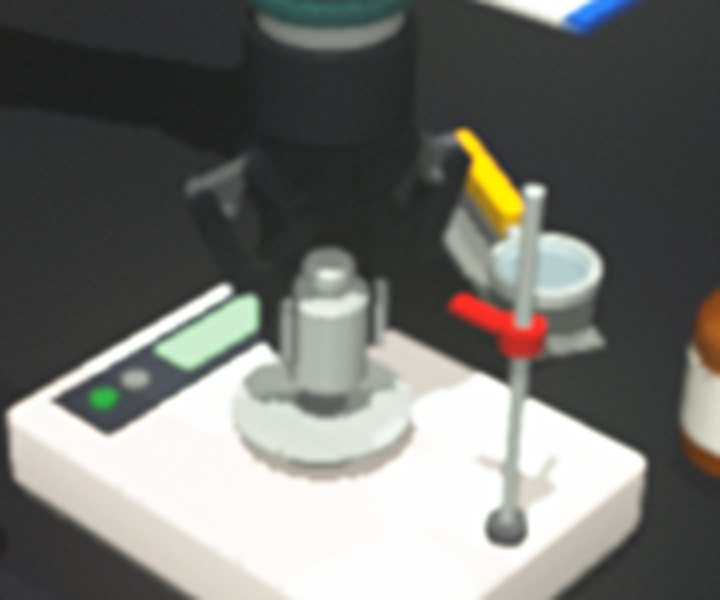

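>>> {"name": "step_arm", "arguments": {"moves": "-0.03 0.1 0.01 0 0 0 0;-0.02 0.1 0 0 0 0 0;0 0.04 0 0 0 0 0;0 0 0 0 0 0 0;0 0 0 0 0 0 0"}}

```text
clock: 11.3
eef_pos: [604.1, 38.3, 92.2]
tool_rot: [-1.571, 0.0, 1.23]
force: [-0.5, -1.5, -5.7]
width: 37.4
```

```bash
python3 - <<'E'
from h import *
import time
for i in range(4):
    s=ctrl.read_state();print({k:np.round(s[k],2).tolist() for k in ('force','width','eef_pos')})
    get_image('wrist')
need([604.8,38.1,88],1.23)
E
```

```text
{'force': [-0.49, -1.49, -5.68], 'width': 37.44, 'eef_pos': [604.09, 38.3, 92.17]}
{'force': [0.27, 0.7, -5.47], 'width': 37.51, 'eef_pos': [604.22, 38.37, 92.3]}
{'force': [0.93, 0.47, -5.2], 'width': 38.2, 'eef_pos': [604.25, 38.36, 92.38]}
{'force': [0.11, -0.65, -4.57], 'width': 37.73, 'eef_pos': [604.25, 38.36, 92.42]}
pos [604.2  38.3  92.4] rpy [-1.571 -0.     1.23 ] q [-0.16  0.74  0.09  1.76 -0.1   0.64  1.21] shift units [-0.001  0.088 -0.012] |mm| 4.4
turn units [0.002 0.001 0.001]
```

>>> {"name": "step_arm", "arguments": {"moves": "0 0.04 -0.01 0 0 0 0;0 0.04 0 0 0 0 0;0 0 0 0 0 0 0;0 0 0 0 0 0 0"}}

```text
clock: 11.9
eef_pos: [604.4, 38.1, 88.1]
tool_rot: [-1.57, 0.0, 1.23]
force: [-0.6, 0.1, -5.6]
width: 37.8
```

>>> {"name": "step_arm", "arguments": {"moves": "0 0.03 0 0 0 0 0;0 0.03 0 0 0 0 0;0 0 0 0 0 0 0;0 0 0 0 0 0 0"}}

```text
clock: 12.3
eef_pos: [604.8, 38.1, 85.4]
tool_rot: [-1.571, -0.0, 1.23]
force: [-0.4, 0.0, -1.5]
width: 37.2
```

>>> {"name": "step_arm", "arguments": {"moves": "0 0.03 0 0 0 0 0;0 0 0 0 0 0 0;0 0 0 0 0 0 0"}}

```text
clock: 12.6
eef_pos: [604.7, 38.1, 83.9]
tool_rot: [-1.571, -0.0, 1.23]
force: [-0.7, 1.0, -1.8]
width: 37.4
```

>>> {"name": "step_arm", "arguments": {"moves": "0 0.03 0 0 0 0 0;0 0 0 0 0 0 0;0 0 0 0 0 0 0"}}

```text
clock: 12.9
eef_pos: [604.7, 38.2, 82.4]
tool_rot: [-1.571, -0.0, 1.23]
force: [0.1, 0.3, -0.6]
width: 37.7
```

```bash
python3 - <<'E'
from h import *
for i in range(4):
    s=ctrl.read_state();print({k:np.round(s[k],2).tolist() for k in ('force','width','eef_pos')})
    get_image('wrist')
E
```

```text
{'force': [0.14, 0.26, -0.61], 'width': 37.71, 'eef_pos': [604.72, 38.17, 82.43]}
{'force': [0.02, 0.29, -1.24], 'width': 37.42, 'eef_pos': [604.76, 38.1, 82.45]}
{'force': [-0.4, 0.75, -0.9], 'width': 37.63, 'eef_pos': [604.76, 38.14, 82.44]}
{'force': [-0.37, -0.03, -1.12], 'width': 37.64, 'eef_pos': [604.74, 38.14, 82.42]}
```

Almost the whole weight is now on the pan, so I'll open the fingers.

>>> {"name": "step_arm", "arguments": {"moves": "0 0 0 0 0 0 0.52;0 0 0 0 0 0 0.6;0 0 0 0 0 0 0.75;0 0 0 0 0 0 0.9;0 0 0 0 0 0 1;0 0 0 0 0 0 1;0 0 0 0 0 0 1;0 0 0 0 0 0 1"}}

```text
clock: 13.9
eef_pos: [604.5, 38.1, 82.3]
tool_rot: [-1.571, -0.0, 1.23]
force: [-0.3, -0.7, 0.2]
width: 85.3
```

```bash
python3 - <<'E'
from h import *
s=ctrl.read_state();print({k:np.round(s[k],2).tolist() for k in ('force','width','eef_pos')})
p=get_image('wrist');cv2.imwrite('pics/w9.png',p['color'])
need([604.8,38.1,240],1.2)
E
```

```text
{'force': [-0.31, -0.7, 0.2], 'width': 85.31, 'eef_pos': [604.54, 38.14, 82.27]}
pos [604.6  38.1  82.3] rpy [-1.571  0.     1.23 ] q [-0.16  0.76  0.08  1.77 -0.1   0.62  1.21] shift units [ 2.000e-03 -3.154e+00 -4.000e-03] |mm| 157.7
turn units [-0.    0.25 -0.  ]
```

View pics/w9.png

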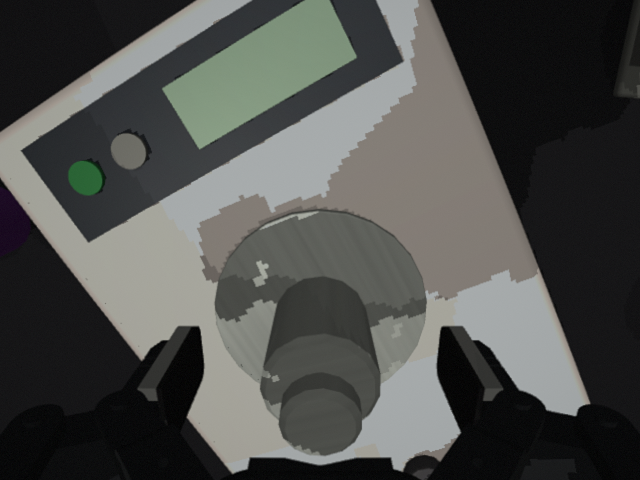

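>>> {"name": "step_arm", "arguments": {"moves": "0 -0.2 0 0 0 0 1;0 -0.5 0 0 0 0 1;0 -0.6 0 0 0 0 1;0 -0.6 0 0 0 0 1;0 -0.6 0 0 0 0 1;0 -0.6 0 0 0 0 1;0 0 0 0 0 0 1;0 0 0 0 0 0 1"}}

```text
clock: 14.75
eef_pos: [604.8, 38.1, 238.4]
tool_rot: [-1.572, -0.001, 1.23]
force: [-1.0, -0.5, -0.0]
width: 85.7
```

```bash
python3 - <<'E'
from h import *
s=ctrl.read_state();p=get_image('wrist');cv2.imwrite('pics/w10.png',p['color']);np.save('w10.npy',[s,p],allow_pickle=True)
q=get_image('scene');np.save('s10.npy',[q],allow_pickle=True);cv2.imwrite('pics/s10.png',cv2.resize(q['color'][150:300,270:450],None,fx=4,fy=4,interpolation=2))
need([474.5,276,240],1.203)
for X in ([604.8,38.1,133],[604.8,38.1,117]): print(proj(p,X,s),proj(q,X))
E
```

```text
pos [603.7  38.1 236.5] rpy [-1.569e+00  1.000e-03  1.230e+00] q [-0.18  0.56  0.11  1.64 -0.08  0.94  1.19] shift units [ 3.62  -0.065  4.026] |mm| 270.7
turn units [-0.014  0.225 -0.006]
[319.99501432 244.07240292] [350.57512784 224.15511058]
[319.981024  236.4828579] [350.50113954 231.14873846]
```

View pics/w10.png

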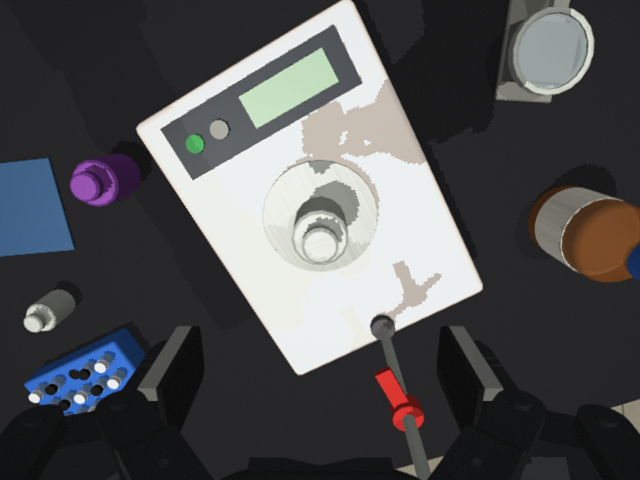

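View pics/s10.png

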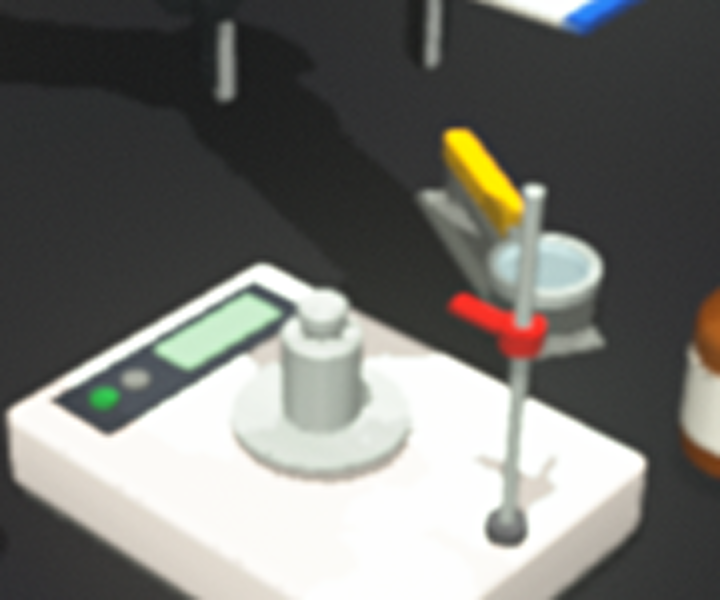

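```bash
python3 - <<'E'
from h import *
s,p=np.load('w10.npy',allow_pickle=True);q,=np.load('s10.npy',allow_pickle=True);t=get_image('top')
cv2.imwrite('pics/k1.png',cv2.resize(p['color'][355:440,360:440],None,fx=7,fy=7,interpolation=2))
cv2.imwrite('pics/k2.png',cv2.resize(q['color'][185:250,370:420],None,fx=9,fy=9,interpolation=2))
cv2.imwrite('pics/k3.png',cv2.resize(t['color'][150:200,270:330],None,fx=10,fy=10,interpolation=2))
np.save('t10.npy',[t],allow_pickle=True)
E
```

```text
(no output)
```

View pics/k1.png

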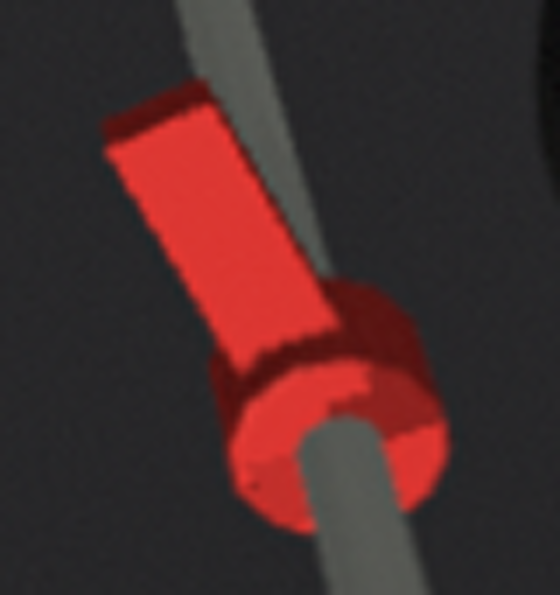

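View pics/k2.png

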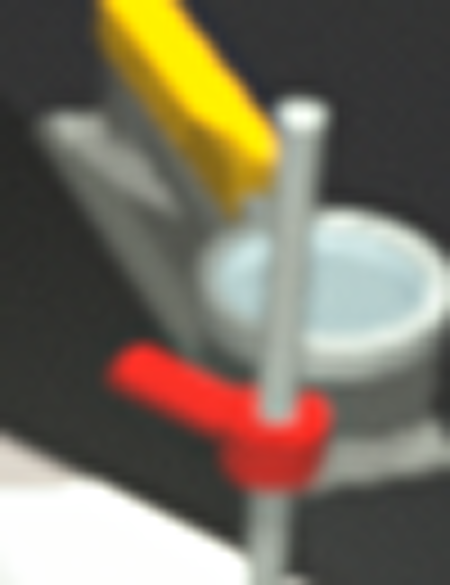

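View pics/k3.png

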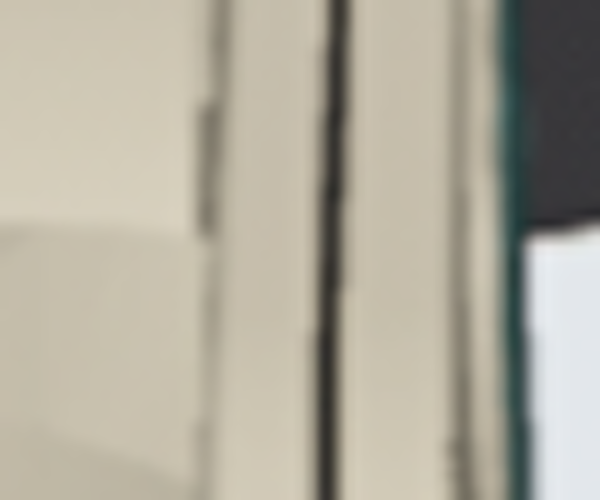

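```bash
python3 - <<'E'
from h import *
s,p=np.load('w10.npy',allow_pickle=True);q,=np.load('s10.npy',allow_pickle=True);t,=np.load('t10.npy',allow_pickle=True)
w=ray(p,(382.2,372.7),s);a=ray(q,(383.7,224));b=ray(t,(297.7,189.5))
for n,l in (('w+s',[w,a]),('w+t',[w,b]),('s+t',[a,b]),('all',[w,a,b])): print(n,tri(l))
# constrained: tip xy on circle 79 around pan in direction of az
pan=np.array([604.8,38.1])
for az in (0.15,0.16,0.17):
    for n,(o,v) in (('w',w),('s',a),('t',b)):
        xy=pan+79*np.array([np.cos(az),np.sin(az)])
        k=((xy-o[:2])@v[:2])/(v[:2]@v[:2]);X=o+k*v;print(az,n,X.round(1),(X[:2]-xy).round(1))
# knob check scene/wrist
for X in ([604.8,38.1,133],): print(proj(p,X,s),proj(q,X))
E
```

```text
w+s (array([682.6694278 ,  49.92797009, 169.58057608]), [np.float64(0.4746862542782352), np.float64(0.47468625427825795)])
w+t (array([683.73198307,  51.23938285, 169.15949613]), [np.float64(1.0320432293282333), np.float64(1.0320432293283106)])
s+t (array([683.0572741 ,  50.98021356, 169.48583064]), [np.float64(1.5092514251467801), np.float64(1.5092514251467897)])
all (array([683.08017473,  50.70425598, 169.60937414]), [np.float64(0.4075664689046263), np.float64(1.3281599695644513), np.float64(1.7022326673965937)])
0.15 w [683.   50.3 169.7] [0.  0.4]
0.15 s [682.5  49.5 169.5] [-0.4 -0.4]
0.15 t [682.2  51.4 178.2] [-0.7  1.5]
0.16 w [682.8  50.3 169.9] [-0.  -0.4]
0.16 s [682.   49.9 169.1] [-0.7 -0.8]
0.16 t [682.4  51.5 177.2] [-0.4  0.8]
0.17 w [682.6  50.3 170.2] [-0.1 -1.1]
0.17 s [681.6  50.3 168.7] [-1.1 -1.1]
0.17 t [682.6  51.6 176.3] [-0.   0.1]
[319.99501432 244.07240292] [350.57512784 224.15511058]
```

>>> {"name": "step_arm", "arguments": {"moves": "0.3 0 0.33 0 0.03 0 1;0.42 0 0.46 0 0.03 0 1;0.42 0 0.46 0 0.03 0 1;0.42 0 0.46 0 0.03 0 1;0.42 0 0.46 0 0.03 0 1;0.42 0 0.46 0 0.02 0 1;0.42 0 0.46 0 0 0 1;0.42 0 0.46 0 0 0 1;0.37 0 0.46 0 0 0 1;0 0.5 0 0 0 0 1;0 0.6 0 0 0 0 1;0 0.6 0 0 0 0 1;0 0.5 0 0 0 0 1;0 0.2 0 0 0 0 1;0 0 0 0 0 0 1;0 0 0 0 0 0 1"}}

```text
clock: 16.5
eef_pos: [479.5, 277.1, 117.7]
tool_rot: [-1.571, -0.0, 1.209]
force: [-0.2, -0.7, 0.6]
width: 85.2
```

```bash
python3 - <<'E'
from h import *
s=ctrl.read_state();p=get_image('wrist');cv2.imwrite('pics/w11.png',p['color']);np.save('w11.npy',[s,p],allow_pickle=True)
need([474,276.5,22],1.21)
E
```

```text
pos [479.8 277.3 118.2] rpy [-1.572e+00 -1.000e-03  1.209e+00] q [-0.63  0.65  0.08  1.9  -0.09  0.6   0.72] shift units [-0.058  1.924  0.105] |mm| 96.4
turn units [ 0.009 -0.005  0.011]
```

View pics/w11.png

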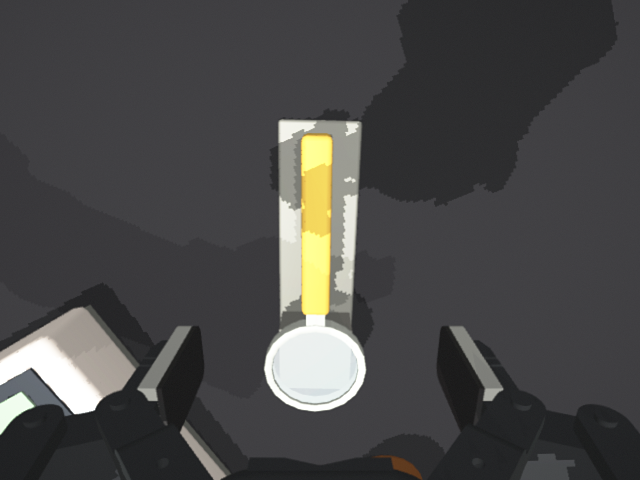

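```bash
python3 - <<'E'
from h import *
s,p=np.load('w11.npy',allow_pickle=True);s1,p1=np.load('w1.npy',allow_pickle=True)
a=atz(p,(315.5,314.5),51,s);b=atz(p,(317,136.5),51,s);l=atz(p,(315,366),41,s);d=a-b
print(a,b,l,'len',np.linalg.norm(d),'yaw',np.arctan2(d[1],d[0]),np.arctan2(*(l-b)[1::-1]))
print('grip',b+.65*d, 'from lens', l-78*d/np.linalg.norm(d))
# height by two views
print(tri([ray(p,(315.5,314.5),s),ray(p1,(318.8,267),s1)]),tri([ray(p,(317,136.5),s),ray(p1,(321.8,147),s1)]),tri([ray(p,(315,366),s),ray(p1,(317,307.5),s1)]))
E
```

```text
[505.67279846 264.40278325  51.        ] [414.77459747 299.75231397  51.        ] [544.05819437 249.35694785  41.        ] len 97.52985319336513 yaw -0.37089348990439386 -0.37168662946257747
grip [473.85842811 276.775119    51.        ] from lens [471.36189221 277.62791623  41.        ]
(array([506.35869698, 264.36898442,  49.83292105]), [np.float64(0.22591090573572667), np.float64(0.22591090573572994)]) (array([415.86184531, 299.33152159,  32.3636513 ]), [np.float64(0.13483727468487006), np.float64(0.13483727468476808)]) (array([550.57263671, 246.87241831,  31.02059196]), [np.float64(0.11041761121969017), np.float64(0.11041761121964541)])
```

>>> {"name": "step_arm", "arguments": {"moves": "-0.03 0.3 0.06 0 0.08 0 1;-0.03 0.5 0.06 0 0 0 1;0 0.5 0 0 0 0 1;0 0.4 0 0 0 0 1;0 0.22 0 0 0 0 1;0 0 0 0 0 0 1;0 0 0 0 0 0 1"}}

```text
clock: 17.25
eef_pos: [473.1, 276.7, 22.3]
tool_rot: [-1.572, -0.001, 1.2]
force: [0.4, 0.2, -0.8]
width: 85.3
```

```bash
python3 - <<'E'
from h import *
s=ctrl.read_state();p=get_image('wrist');cv2.imwrite('pics/w12.png',p['color']);np.save('w12.npy',[s,p],allow_pickle=True)
print(s['force'].round(1) if hasattr(s['force'],'round') else s['force'])
need([473.8,276.8,22],1.20)
E
```

```text
[ 0.4  0.2 -0.8]
pos [473.3 276.8  22.5] rpy [-1.572 -0.002  1.2  ] q [-0.62  0.8   0.06  1.95 -0.11  0.39  0.72] shift units [ 0.004  0.009 -0.01 ] |mm| 0.7
turn units [ 0.011 -0.001  0.015]
```

View pics/w12.png

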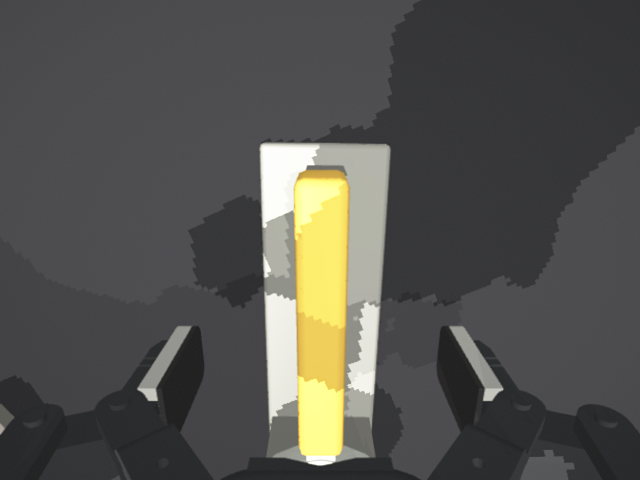

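The handle is centred between the jaws and lined up with them, with its middle at column 321. I'll close now.

>>> {"name": "step_arm", "arguments": {"moves": "0 0 0 0 0 0 0.4;0 0 0 0 0 0 0.2;0 0 0 0 0 0 0;0 0 0 0 0 0 0;0 0 0 0 0 0 0;0 0 0 0 0 0 0;0 0 0 0 0 0 0;0 0 0 0 0 0 0;0 0 0 0 0 0 0;0 0 0 0 0 0 0"}}

```text
clock: 18.3
eef_pos: [472.5, 276.4, 21.6]
tool_rot: [-1.571, -0.0, 1.2]
force: [-0.8, -0.8, 5.3]
width: 15.0
```

>>> {"name": "step_arm", "arguments": {"moves": "0 -0.1 0 0 0 0 0;0 -0.3 0 0 0 0 0;0 -0.5 0 0 0 0 0;0 -0.7 0 0 0 0 0;0 -0.8 0 0 0 0 0;0 -0.8 0 0 0 0 0;0 -0.8 0 0 0 0 0;0 -0.4 0 0 0 0 0;0 0 0 0 0 0 0;0 0 0 0 0 0 0"}}

```text
clock: 19.3
eef_pos: [472.0, 276.1, 241.8]
tool_rot: [-1.571, -0.001, 1.2]
force: [-0.4, -0.1, -0.9]
width: 15.3
```

```bash
python3 - <<'E'
from h import *
s=ctrl.read_state();p=get_image('wrist');cv2.imwrite('pics/w13.png',p['color']);np.save('w13.npy',[s,p],allow_pickle=True)
print({k:np.round(s[k],2).tolist() for k in ('force','width','torque')})
q=get_image('scene');np.save('s13.npy',[q],allow_pickle=True);cv2.imwrite('pics/s13.png',cv2.resize(q['color'][80:280,300:500],None,fx=3,fy=3,interpolation=2))
need([474,276,220],1.20)
E
```

```text
{'force': [-0.4, -0.11, -0.85], 'width': 15.3, 'torque': [0.0, 0.02, -0.02]}
pos [471.4 275.7 240.3] rpy [-1.569  0.002  1.2  ] q [-0.66  0.47  0.12  1.8  -0.07  0.88  0.69] shift units [ 0.024  0.405 -0.047] |mm| 20.4
turn units [-0.013  0.    -0.017]
```

View pics/w13.png

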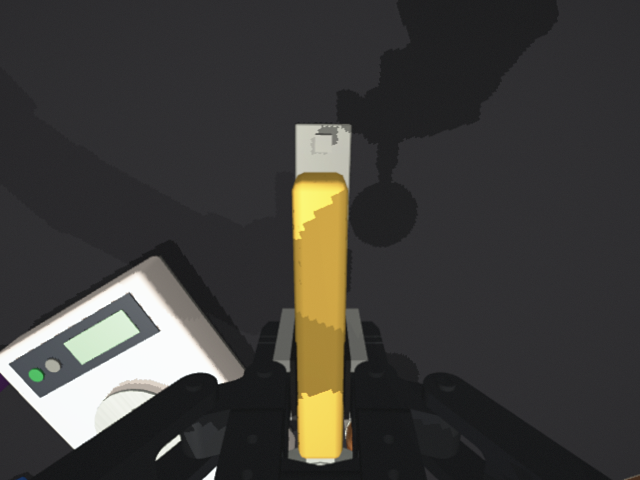

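View pics/s13.png

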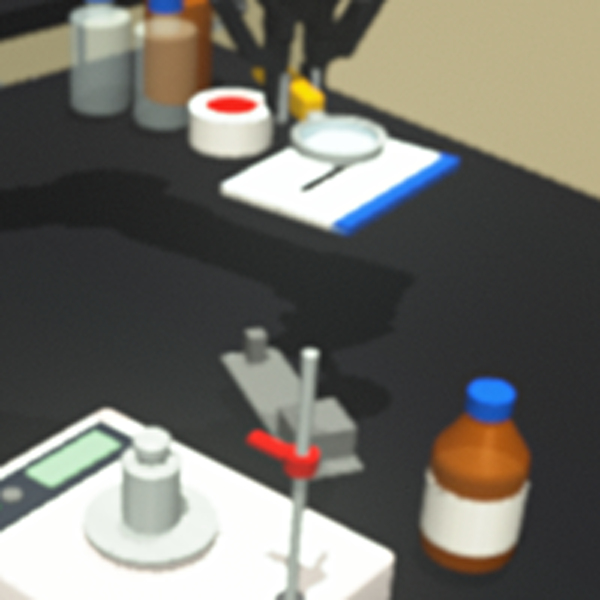

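```bash
python3 - <<'E'
from h import *
need([531.8,66.4,200],1.20)
E
```

```text
pos [471.4 275.7 240.3] rpy [-1.569  0.002  1.2  ] q [-0.66  0.47  0.12  1.8  -0.07  0.88  0.69] shift units [-3.463  0.808 -2.644] |mm| 221.6
turn units [-0.013  0.    -0.017]
```

>>> {"name": "step_arm", "arguments": {"moves": "-0.2 0 -0.15 0 0 0 0;-0.4 0 -0.3 0 0 0 0;-0.4 0 -0.3 0 0 0 0;-0.4 0 -0.3 0 0 0 0;-0.4 0 -0.3 0 0 0 0;-0.4 0 -0.3 0 0 0 0;-0.4 0 -0.3 0 0 0 0;-0.4 0.1 -0.3 0 0 0 0;-0.3 0.2 -0.25 0 0 0 0;-0.16 0.3 -0.14 0 0 0 0;0 0.2 0 0 0 0 0;0 0 0 0 0 0 0;0 0 0 0 0 0 0;0 0 0 0 0 0 0"}}

```text
clock: 20.8
eef_pos: [532.8, 68.1, 201.7]
tool_rot: [-1.571, -0.001, 1.201]
force: [0.0, 0.8, 0.1]
width: 15.1
```

```bash
python3 - <<'E'
from h import *
s=ctrl.read_state();print({k:np.round(s[k],2).tolist() for k in ('force','width','torque')})
need([531.8,66.4,153.1],1.20)
q=get_image('scene');cv2.imwrite('pics/s14.png',cv2.resize(q['color'][100:300,250:450],None,fx=3,fy=3,interpolation=2))
E
```

```text
{'force': [0.02, 0.78, 0.09], 'width': 15.09, 'torque': [0.06, -0.01, -0.0]}
pos [532.8  68.1 201.7] rpy [-1.571e+00 -1.000e-03  1.201e+00] q [-0.27  0.51  0.13  1.87 -0.09  0.77  1.11] shift units [-0.04   0.972  0.007] |mm| 48.6
turn units [0.003 0.012 0.006]
```

View pics/s14.png

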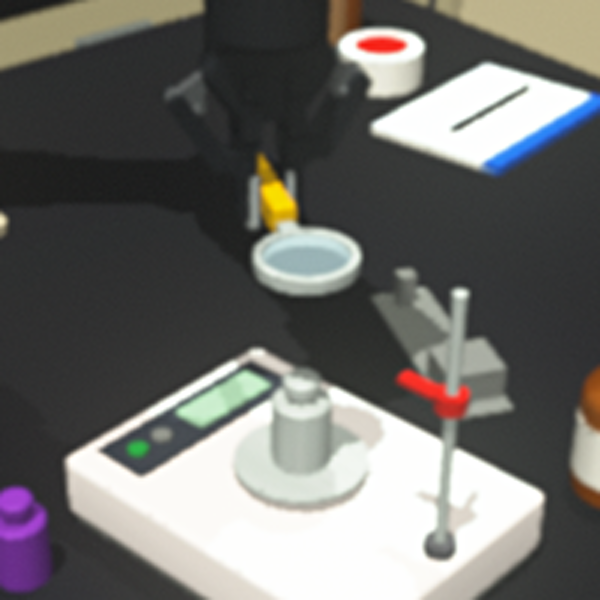

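Good. I'll lower it onto the target height, with room to spare above the knob.

>>> {"name": "step_arm", "arguments": {"moves": "-0.02 0.2 0 0 0 0 0;-0.02 0.3 0 0 0 0 0;0 0.25 0 0 0 0 0;0 0.15 0 0 0 0 0;0 0.05 0 0 0 0 0;0 0 0 0 0 0 0;0 0 0 0 0 0 0;0 0 0 0 0 0 0"}}

```text
clock: 21.65
eef_pos: [532.4, 65.4, 154.3]
tool_rot: [-1.572, -0.001, 1.2]
force: [-0.5, 0.2, -0.4]
width: 15.2
```

```bash
python3 - <<'E'
from h import *
s=ctrl.read_state();print({k:np.round(s[k],2).tolist() for k in ('force','width','torque')})
need([531.8,66.4,153.1],1.20)
q=get_image('scene');t=get_image('top');np.save('f15.npy',[s,q,t],allow_pickle=True)
def draw(p,o,k,fn,Z):
    x0,y0=o;c=p['color'][y0:y0+110,x0:x0+130];m=cv2.resize(c,None,fx=k,fy=k,interpolation=2);cv2.imwrite(fn+'r.png',m)
    a=np.linspace(0,2*np.pi,90)
    for r,z,col in ((32,Z+5,(0,0,255)),(32,Z-5,(0,255,0))):
        P=[((proj(p,(604.8+r*np.cos(u),38.1+r*np.sin(u),z))-o+.5)*k).astype(int) for u in a];cv2.polylines(m,[np.array(P)],True,col,1)
    P=((proj(p,(682.9,50.3,Z))-o+.5)*k).astype(int);cv2.circle(m,tuple(P),4,(255,0,255),1)
    P=((proj(p,(604.8,38.1,133))-o+.5)*k).astype(int);cv2.circle(m,tuple(P),4,(255,0,0),1)
    cv2.imwrite(fn+'.png',m)
draw(q,np.array([300,170]),6,'pics/f15s',167.5);draw(t,np.array([260,160]),5,'pics/f15t',167.5)
E
```

```text
{'force': [-0.55, 0.23, -0.45], 'width': 15.16, 'torque': [0.03, 0.02, -0.03]}
pos [532.4  65.4 154.3] rpy [-1.572e+00 -1.000e-03  1.200e+00] q [-0.25  0.57  0.11  1.92 -0.1   0.66  1.13] shift units [0.014 0.024 0.019] |mm| 1.7
turn units [ 0.008 -0.     0.005]
```

View pics/f15s.png

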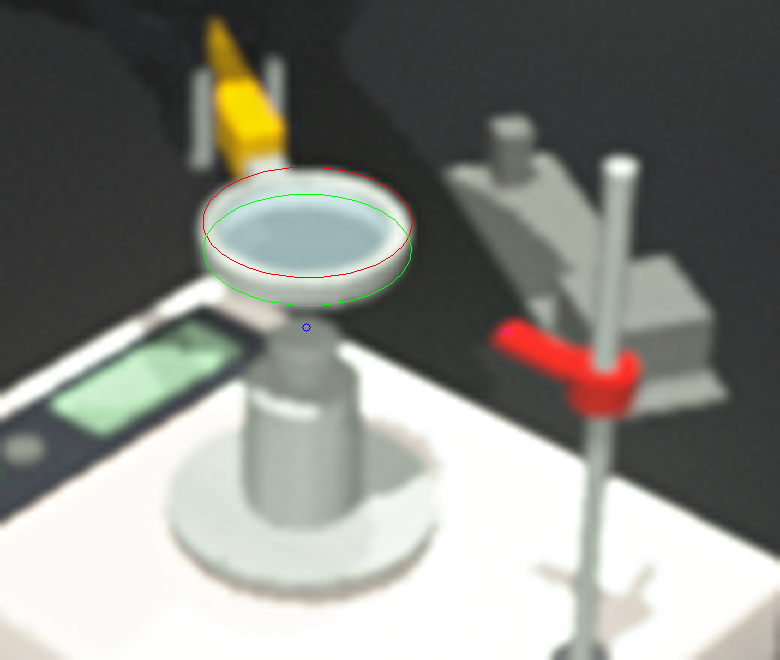

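View pics/f15t.png

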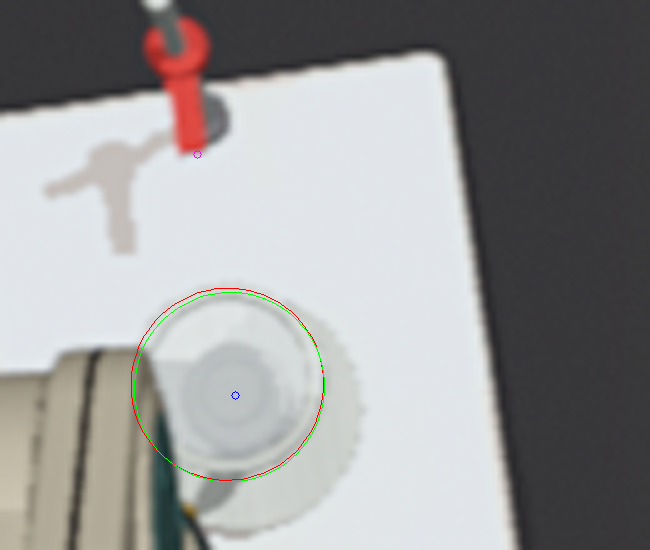

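```bash
python3 - <<'E'
from h import *
P=[]
for i in range(5):
    s=ctrl.read_state();P.append(s['eef_pos']);get_image('top')
print(np.round(P,1))
need([531.8,66.4,153.1],1.20)
s,q,t=np.load('f15.npy',allow_pickle=True)
a=ray(q,(300+304.5/6-.5,170+222/6-.5))
# top rim raw crop
cv2.imwrite('pics/x.png',cv2.resize(t['color'][205:265,275:340],None,fx=9,fy=9,interpolation=2))
E
```

```text
[[532.3  65.4 154.2]
 [532.2  65.4 154.1]
 [532.2  65.4 154.1]
 [532.1  65.4 154. ]
 [532.1  65.3 153.9]]
pos [532.1  65.3 153.9] rpy [-1.571 -0.     1.2  ] q [-0.25  0.57  0.11  1.92 -0.1   0.66  1.13] shift units [0.018 0.016 0.012] |mm| 1.4
turn units [ 0.001 -0.     0.001]
```

View pics/x.png

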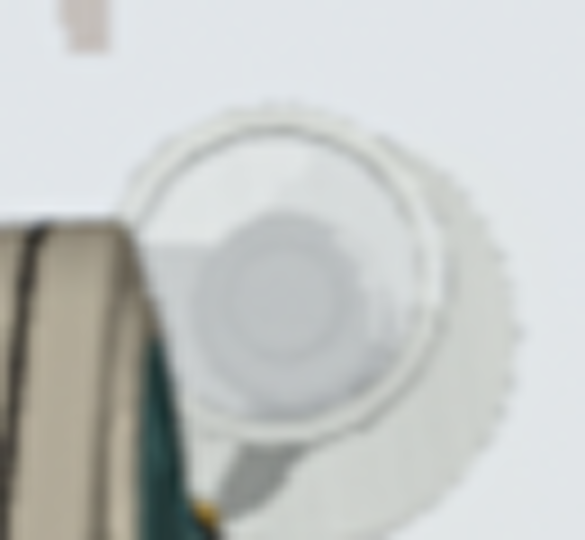

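```bash
python3 - <<'E'
from h import *
s,q,t=np.load('f15.npy',allow_pickle=True)
print('top: lens',atz(t,(305.3,235.1),168),'knob',atz(t,(305.9,238.1),133))
print('scene lens',atz(q,(300+304.5/6-.5,170+237/6-.5),168))
print('tri lens',tri([ray(t,(305.3,235.1)),ray(q,(300+304.5/6-.5,170+237/6-.5))]))
E
```

```text
top: lens [607.20712856  37.88536597 168.        ] knob [605.52291885  39.28755974 133.        ]
scene lens [605.92393082  36.03365087 168.        ]
tri lens (array([606.54558225,  36.95624766, 168.11942532]), [np.float64(1.1186658771120135), np.float64(1.1186658771119313)])
```

>>> {"name": "step_arm", "arguments": {"moves": "0.015 0.01 0.025 0 0 0 0;0 0 0 0 0 0 0;0 0 0 0 0 0 0;0 0 0 0 0 0 0;0 0 0 0 0 0 0"}}

```text
clock: 22.5
eef_pos: [531.1, 66.5, 153.3]
tool_rot: [-1.571, 0.0, 1.2]
force: [-0.6, 0.1, -0.9]
width: 15.2
```

```bash
python3 - <<'E'
from h import *
s=ctrl.read_state();print({k:np.round(s[k],2).tolist() for k in ('force','width','torque','qd')})
need([531.3,66.5,153.3],1.20)
q=get_image('scene');cv2.imwrite('pics/s16.png',cv2.resize(q['color'][150:290,300:440],None,fx=4.2,fy=4.2,interpolation=2))
p=get_image('wrist');cv2.imwrite('pics/w16.png',p['color'])
cv2.imwrite('pics/s16f.png',q['color'])
E
```

```text
{'force': [-0.59, 0.14, -0.94], 'width': 15.18, 'torque': [-0.01, 0.04, 0.08], 'qd': [0.0, 0.0, 0.0, -0.0, -0.0, 0.0, 0.0]}
pos [531.1  66.5 153.3] rpy [-1.571  0.     1.2  ] q [-0.25  0.57  0.11  1.92 -0.1   0.65  1.12] shift units [ 0.002  0.    -0.003] |mm| 0.2
turn units [ 0. -0. -0.]
```

View pics/s16.png

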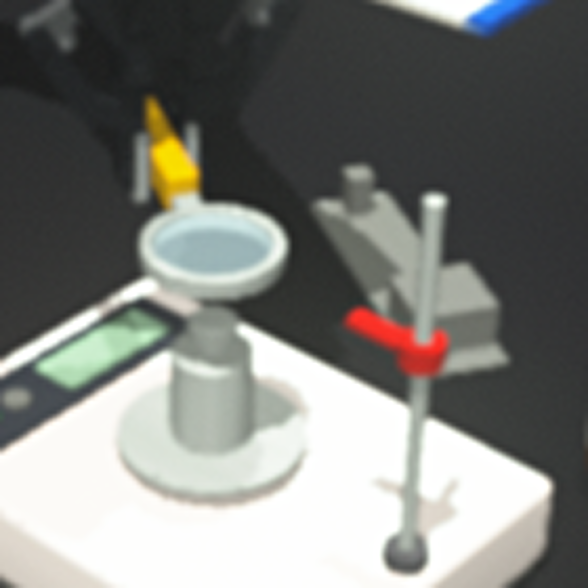

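View pics/s16f.png

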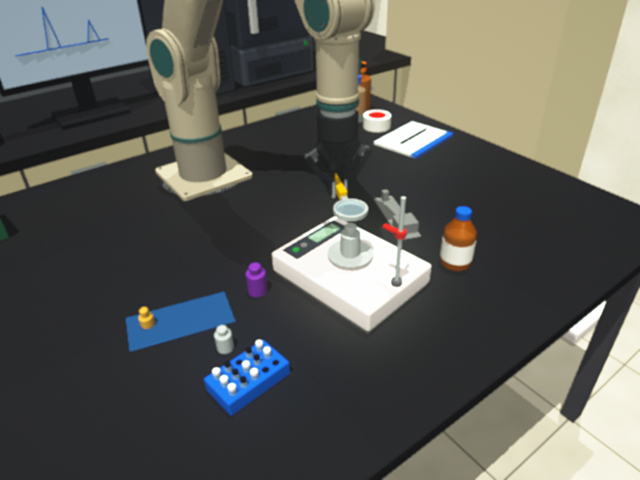

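```bash
python3 -c "
from h import *
print(ctrl.finish_job())"
```

```text
the job is handed in; nothing more can be done
None
```

The job is handed in at about 22.6 s on the robot clock. The 500 g weight stands on the pan, and the gripper is still holding the loupe over its knob.

- **Choosing the weight:** I took the larger grey weight on the mat. The purple weight and the smaller grey one off the mat were the look-alikes.
- **Placing the weight:** I lowered it until the pan carried nearly all of it, with about 1 N left on the wrist, and then opened the fingers. The pan went down only about 4–5 mm, far from its 14 mm stop. Afterwards the pictures showed the weight upright and centred, with the knob within about 1 mm of the predicted spot.
- **Holding the loupe:** I gripped it by the handle at its grip point; the fingers closed at 15 mm. The tool is level to about 0.001 rad, and the handle did not shift in the grip when lifted.
- **Lens position:** The lens middle was at about z 168, and I then lowered it about 0.6 mm. The pointer measured about z 167.6. After a last correction of about 1.5 mm, I put the lens within about 1–1.5 mm of the knob's axis. That last correction was checked by arm pose and by eye, not measured again.
- **Clearance:** It looks clear in the last pictures, with nominally about 29 mm between lens and knob. The wrist force was about the loupe's own weight. The pointer, brass weight, bottle and rack look untouched.

**Disagreements:**
- The scene and top cameras differ by 1–2 mm on the lens and pointer, and also on the pan, which they put at z 72 against the stated 74.
- The two-view heights of the loupe handle's rear end and lens were poor because the two camera positions were too close together. I relied on the stated heights there; the handle's front end measured 50 against 51.
- One move towards the pan overshot by 28 mm in free space. I corrected it before lowering the weight.

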